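Bring the griddle into service: isolator, then selector

ROBOT

A 6-joint arm with a two-finger parallel gripper is mounted at the origin on the work surface. World frame = base frame: x ahead of the robot, y to its left, z up, the work surface at z = 0. Lengths are in mm, angles in rad, forces in N, time in s.
With the tool pointing down it reaches from about 325 to 775 mm from the base axis. Payload 5.5 kg.
Tool frame: the origin (TCP) lies at the centre of the arm's flange, where the gripper is bolted on; the fingertips stand 173 mm ahead of it and the grasp point (between the pads) lies 155 mm ahead of it; z points along the fingers, y is the line along which they close (so a half turn about z gives the same grasp; the last joint's range is limited). The gripper opens to 85 mm and grips with 20 to 120 N. Pads are 22 mm wide; open, the fingers measure 114 mm over their backs; the gripper's body (76 mm by 85 mm) begins 54 mm behind the grasp point. The pads swing forward as they close: fully open they stand 13 mm farther back than shut.
Start: joints at [-1.364, 0.091, 1.231, -0, 1.82, -0.057], TCP at [156.45, -579.259, 404.675] pointing down, gripper open.
Joint ranges: [-2.87, 2.87], [-0.86, 2.18], [0.17, 2.46], [-1.51, 4.65], [0.06, 2.69], [-2.65, 2.65]. Speed limits (rad/s): [2.57, 2.57, 3.01, 3.14, 3.14, 3.14].

INTERFACE

Orientations are given as a unit quaternion [x, y, z, w].
In Python, from rig import robot gives the robot as it stands.
- The arm moves only by the shell command python3 -m crank 'ROWS' [FORCE]. ROWS is JSON, a list of rows, each an object with "grip": the opening in per cent of the stroke, from 0 (shut) to 100 (fully open); "linear": the shift along the tool's x, y, z in cm, a list of three; "roll": the turn about the tool's z in rad. A call has 1 to 8 rows; each row shifts and turns the commanded pose from where the row before left it, along the tool's axes as they then stand; what a row does not reach is not made up. A row lasts 1/12 s, in which the tool goes at most 41.7 mm and 7.16 degrees, less where a joint would pass 70% of its speed; a pose out of reach is approached as far as the arm can. A call with a gripper value outside its range is refused whole. The fingers move at their own pace and stop on an object; FORCE is the grip in N (left out, the last holds). Time passes only in rows, so rows that do not move let the fingers close. It gives the time, the measured TCP pose, the force, the opening and the grip force at its end, in the units of the state.
- robot.read_state(): the state, without advancing time (a new reading comes with each control period).
- robot.read_camera(name): name is "scene" or "top"; returns a dict with "color" (384x512x3 uint8, blue, green, red), "intrinsics" (3x3 intrinsics, pixels), "dist" ([k1, k2, p1, p2, k3] as OpenCV has them; the pictures are not rectified), "origin" and "orientation" of the camera in the world. Camera axes: x right, y down, z forward; pixel columns grow to the right and rows downward; lengths in mm; the calibration is good to about 2 mm. A picture is of the moment at which its call begins. There is no depth.
- robot.sign_off(): hands the job in; it is judged then, once.
The state is a dict: "time_s": time; "joint_positions": joint angles; "joint_velocities": joint speeds; "joint_torque": joint torques, N m; "position": TCP position; "ee_rot": TCP orientation; "contact_force": force on the tool from outside, world axes, zero at the start; "torque": the same for the moment, N m; "gripper_width": opening from 0.0 (shut) to 1.0 (fully open); "gripper_force": force on a finger pad.
Only numpy, scipy, OpenCV 4.12 (cv2) and the standard library are available. Lean on these libraries where they do the work, as an engineer would, in place of code of your own. Each camera call takes 0.05 s, during which the arm holds its last target. There are 200 camera calls.

TASK

Switch on the countertop griddle. Swing the isolator's crank lever clockwise until you feel it come up against its sprung end stop, without forcing it past; that frees the interlocked bar knob beside it, which you then turn clockwise from standby all the way to its working position. Leave both set, let go, and leave the ramekin, shaker and spoon beside the griddle where they are.

Things in the scene. Friction and masses are not known exactly. Their poses are not given: they have to be found in the camera images.
- griddle: countertop griddle, a fixed steel unit. Origin on the table under the middle of its control deck, a flat-topped box 210 (x) x 340 (y) x 78 mm high; behind it (its +x side, away from the robot) is the cooking plate with a 35 mm guard rim. z up. The isolator lever stands on the deck's -y half, the selector knob on its +y half, their upright axes 130 mm apart.
- isolator_axis (a point): point on the isolator's upright turning axis at the deck's surface (78 mm above the table); axes as the griddle's
- isolator: the isolator's crank lever: a steel hub 44 mm across with a flat steel arm 18 mm wide whose top is 24 mm above the deck, and an upright black round peg at the arm's end. Origin on the turning axis at deck level; its x axis points along the arm to the peg. It is moved by its peg, pushed or held. A friction of about 0.28 N m (3 N at the peg) resists it and it stays where it is left.
- isolator_peg (a point): middle of the free part of the lever's upright peg, 88 mm from the turning axis, 48 mm above the deck. The peg is 18 mm in diameter, from 24 to 68 mm above the deck. x axis points outward along the arm.
- isolator_turn (a joint): angle of the isolator lever in rad, 0 when the arm points along the griddle's +x, growing clockwise seen from above. It starts between 0 and 0.3. The end stop is met somewhere between 1.05 and 2.05: the angle differs each time, cannot be seen, and must be felt. The selector is freed only from about 0.04 rad before the stop is met.
- end_stop: the isolator's sprung end stop, hidden in the deck; origin on the isolator's axis (its pose does not tell where it is met). Once met, it adds 20 N m per rad (2.6 N at the peg per mm) to the friction. It breaks at over 24 N on it: more than about 16 N in all on the peg along its path, or 4.8 mm past first touch. 7 to 11 N in all on the peg, then letting go, sets it well.
- selector_axis (a point): point on the selector's upright turning axis at the deck's surface; axes as the griddle's
- selector: the selector knob: a black disc 58 mm across, 13 mm high, with an upright bar grip across it, 56 mm long, 15 mm wide, reaching from 13 to 49 mm above the deck. Origin on the turning axis at deck level; x axis along the bar, towards the small index line on its top.
- selector_bar (a point): centre of the selector's bar grip, on the turning axis, 31 mm above the deck; x axis along the bar
- selector_turn (a joint): angle of the selector in rad, growing clockwise seen from above: 0 standby (bar along the griddle's x), 1.1 the hard end of its travel, the working position; anything above 0.95 counts as fully turned. Friction 0.1 N m. While the isolator is not set it turns only some 0.17 rad before it strikes the interlock, whose pin is damaged by more than 10 N (about 1 N m on the knob).
- ramekin_in (a point): bystander: inner floor of a white ramekin 72 mm across and 42 mm high, right of the griddle
- shaker_mid (a point): bystander: centre of a glass shaker 48 mm across and 85 mm high, left of the griddle
- spoon: bystander: steel spoon lying on the table left of the griddle

How it is judged:
By the outcome, as a careful person would: the job done as asked, in the order asked, and still so for the second after the job is handed in, with the robot touching nothing.
It also fails if it takes over 72 s, if anything falls off the work surface, if the arm or the gripper's body presses on something with over 40 N, if the wrist force passes 120 N, or if a joint passes its speed limit or range.

## Working session

There is one attempt and no reset: what is moved stays moved. The work goes in short steps, Python scripts to look and compute and a shell command to move; the robot and the scene stay as the last step left them, time stands still between calls to the robot, and variables do not carry over. Pictures are saved under pics/ and viewed, at most 10 in all, crops included, and the job is handed in when it is done.

```bash
ls; mkdir -p pics; python3 - <<'E'
from rig import robot
import cv2
s=robot.read_state();print({k:s[k] for k in('time_s','position','ee_rot','contact_force','gripper_width')})
for n in('scene','top'):
    c=robot.read_camera(n);cv2.imwrite(f'pics/{n}0.png',c['color']);print(n,c['intrinsics'],c['dist'],c['origin'],c['orientation'])
E
```

```text
pics
{'time_s': 0.0, 'position': array([ 156.44826604, -579.29432703,  403.53533913]), 'ee_rot': array([ 9.91315068e-01,  1.31504470e-01, -7.00096513e-05, -1.00231833e-03]), 'contact_force': array([-0.14754966, -0.14564054, -0.06616988]), 'gripper_width': 1.0027020699857658}
scene [[363.27855245   0.         253.62886765]
 [  0.         363.27855245 186.00450666]
 [  0.           0.           1.        ]] [-0.1056415  0.         0.         0.         0.       ] [1188.31050311 -170.51390487  711.03822295] [ 0.7282781   0.54419258 -0.24287126 -0.33834745]
top [[348.49501101   0.         257.89314384]
 [  0.         348.49501101 192.94245604]
 [  0.           0.           1.        ]] [-0.07055837  0.          0.          0.          0.        ] [ 453.88209488   17.39997105 1027.5978601 ] [ 0.70658427 -0.70594711  0.03372084 -0.0352174 ]
```

```bash
python3 - <<'E'
import cv2
for n in('scene','top'):
    i=cv2.imread(f'pics/{n}0.png');cv2.imwrite(f'pics/{n}0b.png',cv2.resize(i,(800,600),interpolation=cv2.INTER_CUBIC))
E
```

```text
(no output)
```

View pics/top0b.png

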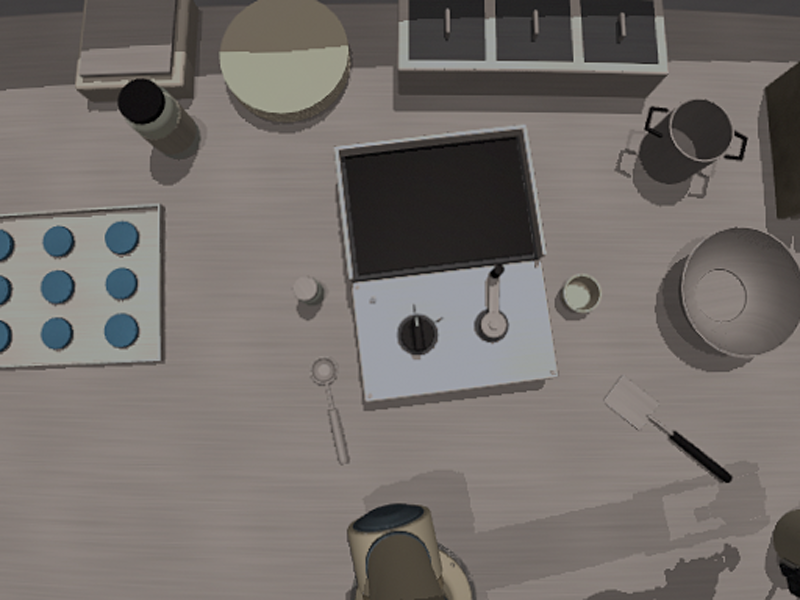

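View pics/scene0b.png

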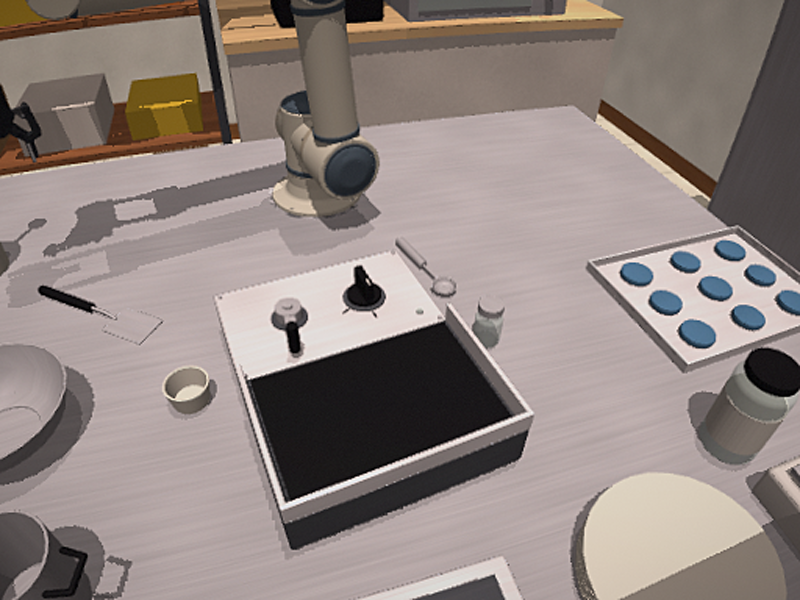

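The top view shows the deck with the knob at about (418,334), the hub at (492,324) and the peg tip at (497,270), in 800x600 pixels. The arm points nearly along +x. I'll enlarge it to read the points more closely.

```bash
python3 - <<'E'
import cv2
i=cv2.imread('pics/top0.png')[160:265,220:360];cv2.imwrite('pics/topc.png',cv2.resize(i,None,fx=5.7,fy=5.7,interpolation=cv2.INTER_CUBIC))
E
```

```text
(no output)
```

View pics/topc.png

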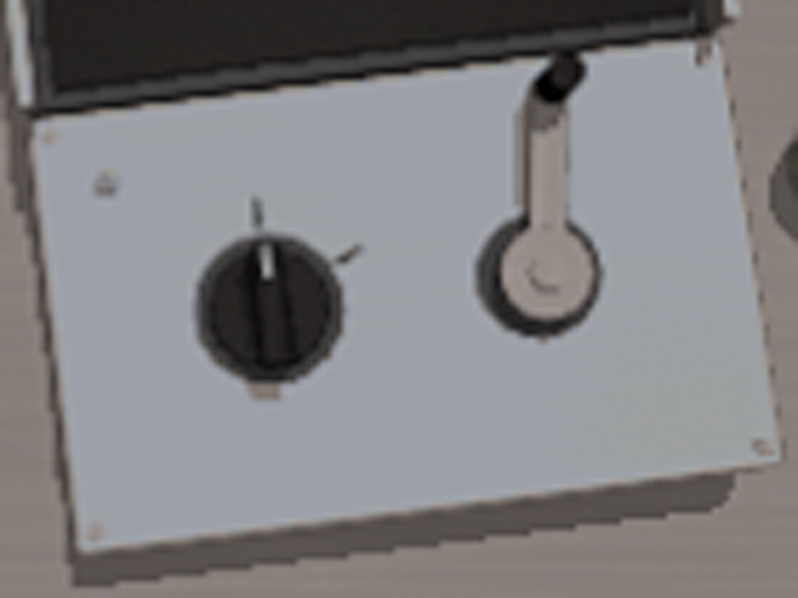

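The crop shows the deck's near corners at (82,550) and (780,460), the knob disc centre at (270,308), the hub top at (547,272) and the peg top at (568,70). I'll convert these to world positions and check them against the given sizes.

```bash
cat > h.py <<'E'
import numpy as np,cv2
from scipy.spatial.transform import Rotation as R
from rig import robot
def ray(c,p,z):
    n=cv2.undistortPoints(np.array([[p]],float),np.array(c['intrinsics']),np.array(c['dist']))[0,0]
    d=R.from_quat(c['orientation']).apply([n[0],n[1],1]);o=np.array(c['origin'])
    return o+d*(z-o[2])/d[2]
def tool():
    s=robot.read_state();r=R.from_quat(s['ee_rot']);return s,np.array(s['position']),r.as_matrix()
E
python3 - <<'E'
from h import *
c=robot.read_camera('top')
P={}
for n,u,v,z in [('nl',82,550,78),('nr',780,460,78),('fl',35,118,78),('fr',715,38,78),('knob',270,308,91),('idx',267,262,127),('hub',547,272,104),('pegtop',568,70,146),('pegbase',551,94,102)]:
    P[n]=ray(c,(220+(u+.5)/5.7-.5,160+(v+.5)/5.7-.5),z);print(n,P[n].round(1))
d=lambda a,b:(np.linalg.norm((P[a]-P[b])[:2]).round(1))
print(d('nl','nr'),d('knob','hub'),d('hub','pegtop'),d('hub','pegbase'),d('nl','fl'))
a=lambda a,b:np.arctan2(*(P[b]-P[a])[[1,0]])
print('yaw',a('nr','nl')-np.pi/2,a('hub','knob')-np.pi/2,'arm',a('hub','pegtop'),a('hub','pegbase'))
s,p,M=tool();print(s['time_s'],p,M.round(3))
# scene check
c=robot.read_camera('scene')
for n,u,v,z in [('knob',364,297,91),('hub',288,307,104),('nl',392,252,78),('nr',217,297,78),('pegtop',292,326,146)]:
    print(n,ray(c,((u+.5)*.64-.5,(v+.5)*.64-.5),z).round(1))
E
```

```text
nl [375.6  83.8  78. ]
nr [ 417.6 -248.6   78. ]
fl [581.7 108.   78. ]
fr [ 621.3 -221.9   78. ]
knob [489.7  -5.   91. ]
idx [509.2  -2.8 127. ]
hub [ 506.  -133.8  104. ]
pegtop [ 594.5 -137.8  146. ]
pegbase [ 590.1 -137.3  102. ]
335.1 129.9 88.6 84.1 207.5
yaw 0.12577453140648176 0.12572744054239982 arm -0.045102279983859295 -0.041577257220894684
0.15 [ 156.47597393 -579.28708807  403.79342904] [[ 0.965  0.261 -0.   ]
 [ 0.261 -0.965  0.001]
 [ 0.    -0.002 -1.   ]]
knob [502.8  -9.8  91. ]
hub [ 507.5 -135.   104. ]
nl [380.3  74.8  78. ]
nr [ 420.3 -246.1   78. ]
pegtop [ 596.  -138.1  146. ]
```

Sizes check out: axis spacing 129.9 (130 expected), arm 88.6 (88 expected), and the yaws agree at 0.126. The isolator axis is at (506,-134), the knob at (490,-5), and the lever joint is about 0.17. My plan is to shut the fingers and push the peg from its +y side with the finger's back. First I'll move over the deck at height.

```bash
python3 -m crank '[{"grip":0,"linear":[3.4,-2.1,0],"roll":0},{"grip":0,"linear":[3.4,-2.1,0],"roll":0},{"grip":0,"linear":[3.4,-2.1,0],"roll":0},{"grip":0,"linear":[3.4,-2.1,0],"roll":0},{"grip":0,"linear":[3.4,-2.1,0],"roll":0},{"grip":0,"linear":[3.4,-2.1,0],"roll":0},{"grip":0,"linear":[3.4,-2.1,0],"roll":0},{"grip":0,"linear":[3.4,-2.1,0],"roll":0}]' 40
python3 -m crank '[{"grip":0,"linear":[3.4,-2.1,0],"roll":0},{"grip":0,"linear":[3.4,-2.1,0],"roll":0},{"grip":0,"linear":[3.4,-2.1,0],"roll":0},{"grip":0,"linear":[3.4,-2.1,0],"roll":0},{"grip":0,"linear":[3.4,-2.1,0],"roll":0},{"grip":0,"linear":[3.4,-2.1,0],"roll":0},{"grip":0,"linear":[3.4,-2.1,0],"roll":0},{"grip":0,"linear":[0,0,0],"roll":0}]' 
python3 -m crank '[{"grip":0,"linear":[0,0,0],"roll":-0.12},{"grip":0,"linear":[0,0,0],"roll":-0.12},{"grip":0,"linear":[0,0,0],"roll":-0.12},{"grip":0,"linear":[0,0,0],"roll":-0.12},{"grip":0,"linear":[0,0,0],"roll":-0.12},{"grip":0,"linear":[0,0,0],"roll":-0.12},{"grip":0,"linear":[0,0,0],"roll":-0.12},{"grip":0,"linear":[0,0,0],"roll":-0.12}]'
python3 -m crank '[{"grip":0,"linear":[0,0,0],"roll":-0.12},{"grip":0,"linear":[0,0,0],"roll":-0.12},{"grip":0,"linear":[0,0,0],"roll":-0.12},{"grip":0,"linear":[0,0,0],"roll":-0.12},{"grip":0,"linear":[0,0,0],"roll":-0.12},{"grip":0,"linear":[0,0,0],"roll":-0.12},{"grip":0,"linear":[0,0,0],"roll":-0.12},{"grip":0,"linear":[0,0,0],"roll":-0.12}]'
python3 -m crank '[{"grip":0,"linear":[0,0,0],"roll":-0.12},{"grip":0,"linear":[0,0,0],"roll":-0.12},{"grip":0,"linear":[0,0,0],"roll":-0.12},{"grip":0,"linear":[0,0,0],"roll":-0.12},{"grip":0,"linear":[0,0,0],"roll":-0.12},{"grip":0,"linear":[0,0,0],"roll":-0.12},{"grip":0,"linear":[0,0,0],"roll":-0.12},{"grip":0,"linear":[0,0,0],"roll":0}]'
cat > st.py <<'E'
from h import *
import sys
A=np.array([506,-134.])
s,p,M=tool()
th=np.arctan2(M[1,0],M[0,0])
f=M.T@s['contact_force']
a=(M.T@np.r_[A-p[:2],0])[:2]
print('t%.2f'%s['time_s'],'p',p.round(1),'yaw %.3f'%th,'f_tool',f.round(2),'axis_in_tool',a.round(1),'w %.2f'%s['gripper_width'],'j6 %.2f'%s['joint_positions'][5],'Mz %.2f'%s['torque'][2])
if len(sys.argv)>1 and f[1]>float(sys.argv[1]): sys.exit(1)
E
python3 st.py
```

```text
time_s: 0.87
position: [376.1, -344.4, 404.7]
ee_rot: [0.991, 0.131, 0.0, 0.0]
contact_force: [-0.2, -0.5, 0.2]
gripper_width: -0.001
gripper_force: 0.0
time_s: 1.53
position: [569.9, -137.0, 403.1]
ee_rot: [0.991, 0.135, 0.0, -0.002]
contact_force: [0.2, -0.5, -1.0]
gripper_width: -0.003
gripper_force: 0.0
time_s: 2.2
position: [566.5, -142.4, 404.4]
ee_rot: [0.817, 0.577, -0.0, -0.0]
contact_force: [0.1, 0.1, 0.4]
gripper_width: -0.0
gripper_force: 0.0
time_s: 2.87
position: [566.5, -142.4, 404.4]
ee_rot: [0.458, 0.889, -0.0, -0.0]
contact_force: [0.3, 0.6, -0.1]
gripper_width: -0.002
gripper_force: 0.0
time_s: 3.53
position: [566.5, -142.4, 404.4]
ee_rot: [0.057, 0.998, 0.0, -0.0]
contact_force: [0.5, 0.4, -0.4]
gripper_width: -0.001
gripper_force: 0.0
t3.53 p [ 566.5 -142.4  404.4] yaw 3.028 f_tool [-0.47  0.51  0.42] axis_in_tool [61.1  1.5] w -0.00 j6 -1.76 Mz 0.01
```

```bash
python3 -m crank '[{"grip":0,"linear":[0,0,0],"roll":-0.07},{"grip":0,"linear":[-1.4,1.9,0],"roll":0},{"grip":0,"linear":[-1.3,1.8,0],"roll":0},{"grip":0,"linear":[0,0,0],"roll":0},{"grip":0,"linear":[0,0,3],"roll":0},{"grip":0,"linear":[0,0,3],"roll":0},{"grip":0,"linear":[0,0,2],"roll":0},{"grip":0,"linear":[0,0,0],"roll":0}]' >/dev/null;python3 st.py
python3 - <<'E'
from h import *
a=robot.read_camera('scene')['color'][150:270,120:300];b=robot.read_camera('top')['color'][150:270,240:360]
cv2.imwrite('pics/a1.png',np.hstack([cv2.resize(a,None,fx=2.6,fy=4/4*2.6,interpolation=2),cv2.resize(b,None,fx=2.6,fy=2.6,interpolation=2)]))
E
```

```text
t4.20 p [ 594.4 -106.6  318.4] yaw 3.091 f_tool [-0.25 -0.64  1.  ] axis_in_tool [ 86.9 -31.8] w -0.00 j6 -1.75 Mz 0.00
```

View pics/a1.png

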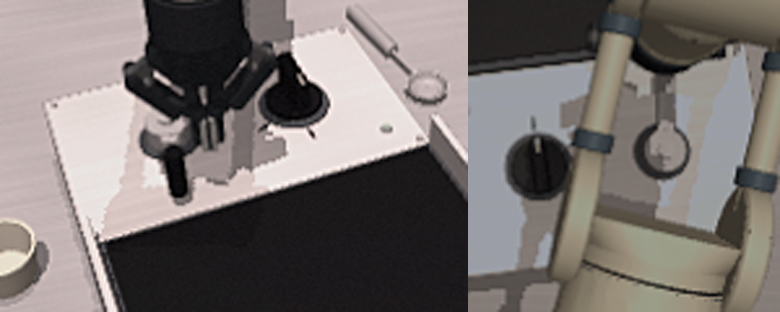

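The scene view shows the shut fingers standing clear of the peg on its +y side. Next I'll descend and creep in to contact.

```bash
python3 -m crank '[{"grip":0,"linear":[0,0,1.3],"roll":0},{"grip":0,"linear":[0,0,1.3],"roll":0},{"grip":0,"linear":[0,-0.4,0],"roll":0},{"grip":0,"linear":[0,0,0],"roll":0},{"grip":0,"linear":[0,0,0],"roll":0}]' >/dev/null;python3 st.py 2 && python3 -m crank '[{"grip":0,"linear":[0,-0.3,0],"roll":0},{"grip":0,"linear":[0,0,0],"roll":0}]' >/dev/null; python3 st.py 2 && python3 -m crank '[{"grip":0,"linear":[0,-0.3,0],"roll":0},{"grip":0,"linear":[0,0,0],"roll":0}]' >/dev/null;python3 st.py 2 && python3 -m crank '[{"grip":0,"linear":[0,-0.3,0],"roll":0},{"grip":0,"linear":[0,0,0],"roll":0}]' >/dev/null;python3 st.py 2 && python3 -m crank '[{"grip":0,"linear":[0,-0.3,0],"roll":0},{"grip":0,"linear":[0,0,0],"roll":0}]' >/dev/null;python3 st.py 2
```

```text
t4.72 p [ 595.2 -110.8  299. ] yaw 3.093 f_tool [-0.35  0.39 -0.38] axis_in_tool [ 88.  -27.4] w 0.00 j6 -1.76 Mz -0.01
t4.88 p [ 595.2 -114.   299.5] yaw 3.093 f_tool [0.7  0.06 0.07] axis_in_tool [ 88.1 -24.3] w 0.00 j6 -1.77 Mz 0.03
t5.05 p [ 595.1 -116.6  299.3] yaw 3.094 f_tool [-0.57  1.33 -0.82] axis_in_tool [ 88.1 -21.6] w 0.00 j6 -1.77 Mz -0.00
t5.22 p [ 595.  -119.5  299.2] yaw 3.094 f_tool [-1.32  1.98 -1.81] axis_in_tool [ 88.2 -18.7] w 0.00 j6 -1.78 Mz 0.03
t5.38 p [ 594.8 -122.7  299.1] yaw 3.094 f_tool [-1.51  3.   -1.15] axis_in_tool [ 88.1 -15.6] w 0.00 j6 -1.78 Mz 0.02
```

Contact made, at about 3 N (friction only). I'll swing to about 0.84 rad, which is safely before 1.05.

```bash
python3 -m crank '[{"grip":0,"linear":[-0.1,-0.71,0],"roll":0.08},{"grip":0,"linear":[-0.1,-0.71,0],"roll":0.08},{"grip":0,"linear":[-0.1,-0.71,0],"roll":0.08},{"grip":0,"linear":[-0.1,-0.71,0],"roll":0.08}]' >/dev/null;python3 st.py 6 && python3 -m crank '[{"grip":0,"linear":[-0.1,-0.71,0],"roll":0.08},{"grip":0,"linear":[-0.1,-0.71,0],"roll":0.08},{"grip":0,"linear":[-0.1,-0.71,0],"roll":0.08},{"grip":0,"linear":[-0.1,-0.71,0],"roll":0.08},{"grip":0,"linear":[0,0,0],"roll":0}]' >/dev/null; python3 st.py; python3 -m crank '[{"grip":0,"linear":[0,0,0],"roll":0},{"grip":0,"linear":[0,0,0],"roll":0}]' >/dev/null; python3 st.py
```

```text
t5.72 p [ 594.1 -151.2  299. ] yaw 2.770 f_tool [-0.88  3.3  -2.6 ] axis_in_tool [ 88.3 -15.9] w 0.00 j6 -1.50 Mz -0.03
t6.13 p [ 583.8 -179.1  298.9] yaw 2.450 f_tool [-0.24 -0.45 -0.59] axis_in_tool [ 88.6 -14.9] w -0.00 j6 -1.23 Mz -0.04
t6.30 p [ 583.9 -178.   298.1] yaw 2.456 f_tool [-0.47 -0.43 -0.41] axis_in_tool [ 88.2 -15.3] w 0.00 j6 -1.24 Mz 0.02
```

```bash
python3 -m crank '[{"grip":0,"linear":[-0.04,-0.35,0],"roll":0.04},{"grip":0,"linear":[-0.04,-0.35,0],"roll":0.04},{"grip":0,"linear":[0,0,0],"roll":0}]' >/dev/null;python3 st.py 4.5 && python3 -m crank '[{"grip":0,"linear":[-0.04,-0.35,0],"roll":0.04},{"grip":0,"linear":[0,0,0],"roll":0}]' >/dev/null; python3 st.py 4.5 && python3 -m crank '[{"grip":0,"linear":[-0.03,-0.25,0],"roll":0.028},{"grip":0,"linear":[0,0,0],"roll":0}]' >/dev/null;python3 st.py 4.5 && python3 -m crank '[{"grip":0,"linear":[-0.03,-0.25,0],"roll":0.028},{"grip":0,"linear":[0,0,0],"roll":0}]' >/dev/null;python3 st.py 4.5 
```

```text
t6.55 p [ 580.2 -183.6  298.2] yaw 2.374 f_tool [-1.46  2.34  0.55] axis_in_tool [ 87.8 -15.9] w 0.00 j6 -1.17 Mz 0.07
t6.72 p [ 578.1 -186.4  298.3] yaw 2.335 f_tool [-1.47  2.24  1.5 ] axis_in_tool [ 87.7 -15.9] w -0.00 j6 -1.13 Mz 0.04
t6.88 p [ 576.4 -188.4  298.4] yaw 2.306 f_tool [-1.3   3.08  1.56] axis_in_tool [ 87.6 -15.8] w -0.00 j6 -1.11 Mz 0.03
t7.05 p [ 574.6 -190.5  298.5] yaw 2.276 f_tool [-1.38  2.65  2.09] axis_in_tool [ 87.5 -15.6] w -0.00 j6 -1.08 Mz 0.05
```

Friction only (2.2–3 N) up to about 1.0. From here each step is 2.5 mm, with a force guard after it.

```bash
python3 -m crank '[{"grip":0,"linear":[-0.03,-0.25,0],"roll":0.028},{"grip":0,"linear":[0,0,0],"roll":0}]' >/dev/null;python3 st.py 4.5 && python3 -m crank '[{"grip":0,"linear":[-0.03,-0.25,0],"roll":0.028},{"grip":0,"linear":[0,0,0],"roll":0}]' >/dev/null;python3 st.py 4.5 && python3 -m crank '[{"grip":0,"linear":[-0.03,-0.25,0],"roll":0.028},{"grip":0,"linear":[0,0,0],"roll":0}]' >/dev/null;python3 st.py 4.5 && python3 -m crank '[{"grip":0,"linear":[-0.03,-0.25,0],"roll":0.028},{"grip":0,"linear":[0,0,0],"roll":0}]' >/dev/null;python3 st.py 4.5 && python3 -m crank '[{"grip":0,"linear":[-0.03,-0.25,0],"roll":0.028},{"grip":0,"linear":[0,0,0],"roll":0}]' >/dev/null;python3 st.py 4.5 && python3 -m crank '[{"grip":0,"linear":[-0.03,-0.25,0],"roll":0.028},{"grip":0,"linear":[0,0,0],"roll":0}]' >/dev/null;python3 st.py 4.5 
```

```text
t7.22 p [ 572.8 -192.4  298.6] yaw 2.248 f_tool [-1.45  1.91  1.8 ] axis_in_tool [ 87.4 -15.5] w -0.00 j6 -1.06 Mz 0.05
t7.38 p [ 571.1 -194.3  298.7] yaw 2.220 f_tool [-0.53  2.18  2.28] axis_in_tool [ 87.3 -15.4] w -0.00 j6 -1.03 Mz 0.00
t7.55 p [ 569.3 -196.   298.7] yaw 2.192 f_tool [-0.29  2.55  0.65] axis_in_tool [ 87.3 -15.4] w -0.00 j6 -1.01 Mz 0.05
t7.72 p [ 567.7 -197.6  298.8] yaw 2.164 f_tool [-1.2   5.49  3.28] axis_in_tool [ 87.2 -15.6] w -0.00 j6 -0.98 Mz 0.03
t7.72 p [ 567.7 -197.6  298.8] yaw 2.164 f_tool [-1.2   5.49  3.28] axis_in_tool [ 87.2 -15.6] w -0.00 j6 -0.98 Mz 0.03
t7.72 p [ 567.7 -197.6  298.8] yaw 2.164 f_tool [-1.2   5.49  3.28] axis_in_tool [ 87.2 -15.6] w -0.00 j6 -0.98 Mz 0.03
```

```bash
python3 -m crank '[{"grip":0,"linear":[0,0,0],"roll":0}]' >/dev/null;python3 st.py; python3 -m crank '[{"grip":0,"linear":[-0.01,-0.1,0],"roll":0.01},{"grip":0,"linear":[0,0,0],"roll":0}]' >/dev/null;python3 st.py; python3 -m crank '[{"grip":0,"linear":[0,0,0],"roll":0}]' >/dev/null;python3 st.py
```

```text
t7.80 p [ 567.7 -197.6  298.7] yaw 2.165 f_tool [-1.69  4.74  1.76] axis_in_tool [ 87.2 -15.6] w -0.00 j6 -0.99 Mz 0.01
t7.97 p [ 567.2 -198.   298.8] yaw 2.155 f_tool [-1.98  5.89  3.14] axis_in_tool [ 87.2 -15.7] w 0.00 j6 -0.98 Mz 0.04
t8.05 p [ 567.2 -198.   298.8] yaw 2.156 f_tool [-1.81  6.55  3.13] axis_in_tool [ 87.1 -15.7] w 0.00 j6 -0.98 Mz 0.00
```

```bash
python3 -m crank '[{"grip":0,"linear":[-0.01,-0.1,0],"roll":0.01},{"grip":0,"linear":[0,0,0],"roll":0},{"grip":0,"linear":[0,0,0],"roll":0}]' >/dev/null;python3 st.py 7.8 && python3 -m crank '[{"grip":0,"linear":[0,-0.08,0],"roll":0},{"grip":0,"linear":[0,0,0],"roll":0},{"grip":0,"linear":[0,0,0],"roll":0}]' >/dev/null;python3 st.py 8
```

```text
t8.30 p [ 566.6 -198.5  298.8] yaw 2.146 f_tool [-3.12  6.25  3.74] axis_in_tool [ 87.1 -15.8] w -0.00 j6 -0.97 Mz 0.03
t8.55 p [ 566.1 -198.9  298.8] yaw 2.146 f_tool [-3.05  7.84  2.9 ] axis_in_tool [ 87.1 -15.1] w -0.00 j6 -0.97 Mz 0.00
```

```bash
python3 -m crank '[{"grip":0,"linear":[0,-0.08,0],"roll":0},{"grip":0,"linear":[0,0,0],"roll":0},{"grip":0,"linear":[0,0,0],"roll":0}]' >/dev/null;python3 st.py; python3 -m crank '[{"grip":0,"linear":[0,0,0],"roll":0}]' >/dev/null;python3 st.py
```

```text
t8.80 p [ 565.5 -199.2  298.8] yaw 2.146 f_tool [-3.55  8.73  3.49] axis_in_tool [ 87.1 -14.4] w -0.00 j6 -0.97 Mz 0.02
t8.88 p [ 565.5 -199.2  298.8] yaw 2.146 f_tool [-3.67  8.05  3.91] axis_in_tool [ 87.1 -14.4] w -0.00 j6 -0.97 Mz 0.09
```

The force is about 8.5 N tangential, in the 7–11 N window, and rose at spring rate, so the lever is on the stop. Now I'll let go, rise, turn, and open part-way for the knob.

```bash
python3 -m crank '[{"grip":0,"linear":[0,0.7,0],"roll":0},{"grip":0,"linear":[0,1.3,0],"roll":0},{"grip":0,"linear":[0,0,-3],"roll":0},{"grip":0,"linear":[0,0,-3],"roll":0},{"grip":47,"linear":[0,0,0],"roll":-0.112},{"grip":47,"linear":[0,0,0],"roll":-0.112},{"grip":47,"linear":[0,0,0],"roll":-0.112},{"grip":47,"linear":[0,0,0],"roll":-0.112}]' >/dev/null
python3 -m crank '[{"grip":47,"linear":[0,0,0],"roll":-0.112},{"grip":47,"linear":[0,0,0],"roll":-0.112},{"grip":47,"linear":[0,0,0],"roll":-0.112},{"grip":47,"linear":[0,0,0],"roll":-0.112},{"grip":47,"linear":[0,0,0],"roll":-0.112},{"grip":47,"linear":[0,0,0],"roll":-0.112},{"grip":47,"linear":[0,0,0],"roll":0}]' >/dev/null; python3 st.py
python3 - <<'E'
from h import *
s,p,M=tool();print((M.T@(np.array([490,-5,p[2]])-p)).round(1))
E
```

```text
t10.13 p [ 581.8 -188.5  358.8] yaw -3.014 f_tool [ 1.3  -0.14  0.09] axis_in_tool [68.2 63.7] w 0.47 j6 -2.07 Mz 0.00
[ 67.7 193.7   0. ]
```

```bash
python3 -m crank '[{"grip":47,"linear":[1.13,3.22,0],"roll":0},{"grip":47,"linear":[1.13,3.22,0],"roll":0},{"grip":47,"linear":[1.13,3.22,0],"roll":0},{"grip":47,"linear":[1.13,3.22,0],"roll":0},{"grip":47,"linear":[1.13,3.22,0],"roll":0},{"grip":47,"linear":[1.13,3.22,0],"roll":0},{"grip":47,"linear":[0,0,2],"roll":0},{"grip":47,"linear":[0,0,0],"roll":0}]' >/dev/null; python3 st.py
python3 - <<'E'
from h import *
s,p,M=tool();print((M.T@(np.array([490,-5,p[2]])-p)).round(1))
a=robot.read_camera('scene')['color'][140:260,120:300];cv2.imwrite('pics/a2.png',cv2.resize(a,None,fx=4.4,fy=4.4,interpolation=2))
E
```

```text
t10.80 p [489.5  -3.8 336.5] yaw -3.018 f_tool [ 0.75 -0.64  0.03] axis_in_tool [  -0.4 -131.2] w 0.47 j6 -1.77 Mz -0.01
[-0.4 -1.3 -0. ]
```

View pics/a2.png

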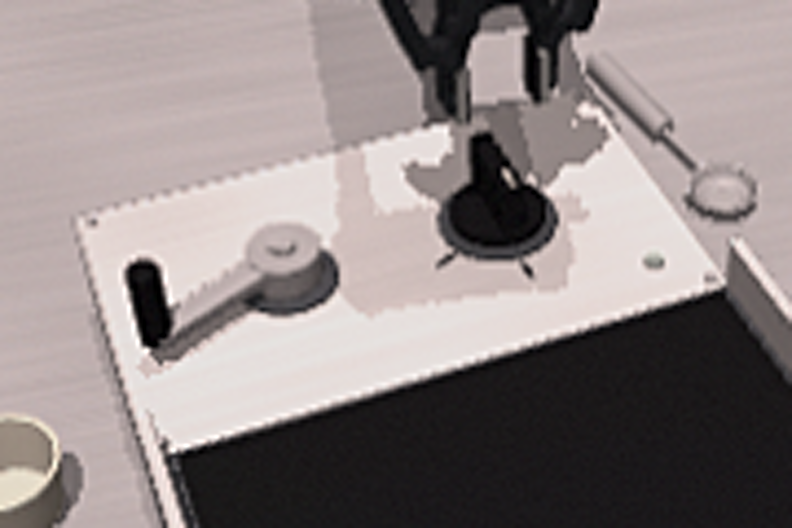

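The lever points out towards −y with its peg standing free. The open fingers straddle the bar knob at about (495,170). I'll descend and grip.

```bash
python3 -m crank '[{"grip":47,"linear":[0,-0.1,2.2],"roll":0},{"grip":47,"linear":[0,0,2.2],"roll":0},{"grip":47,"linear":[0,0,2.1],"roll":0},{"grip":47,"linear":[0,0,0],"roll":0}]' >/dev/null; python3 st.py; python3 -m crank '[{"grip":0,"linear":[0,0,0],"roll":0},{"grip":0,"linear":[0,0,0],"roll":0},{"grip":0,"linear":[0,0,0],"roll":0},{"grip":0,"linear":[0,0,0],"roll":0},{"grip":0,"linear":[0,0,0],"roll":0},{"grip":0,"linear":[0,0,0],"roll":0}]' 40; python3 st.py
```

```text
t11.18 p [489.9  -7.3 269.5] yaw -3.021 f_tool [-0.13  1.35  1.17] axis_in_tool [  -0.7 -127.7] w 0.47 j6 -1.78 Mz -0.02
time_s: 11.68
position: [490.7, -5.9, 275.5]
ee_rot: [-0.062, 0.998, 0.001, 0.001]
contact_force: [-1.1, 4.6, -1.7]
gripper_width: 0.166
gripper_force: 43.4
t11.68 p [490.7  -5.9 275.5] yaw -3.017 f_tool [0.56 4.71 1.72] axis_in_tool [   0.7 -129. ] w 0.17 j6 -1.78 Mz -0.06
```

Gripped at 14–15 mm. I'll turn gently, watching the moment as it passes the interlock at 0.17.

```bash
cat > mz.py <<'E'
from h import *
import sys
s,p,M=tool();print('yaw %.3f'%np.arctan2(M[1,0],M[0,0]),'Mz %.2f'%s['torque'][2],'f',np.round(s['contact_force'],1),p.round(1),'%.3f'%s['gripper_width'])
sys.exit(abs(s['torque'][2])>.5)
E
python3 -m crank '[{"grip":0,"linear":[0,0,0],"roll":0.06},{"grip":0,"linear":[0,0,0],"roll":0.06},{"grip":0,"linear":[0,0,0],"roll":0}]' >/dev/null; python3 mz.py && python3 -m crank '[{"grip":0,"linear":[0,0,0],"roll":0.04},{"grip":0,"linear":[0,0,0],"roll":0}]' >/dev/null; python3 mz.py && python3 -m crank '[{"grip":0,"linear":[0,0,0],"roll":0.03},{"grip":0,"linear":[0,0,0],"roll":0}]' >/dev/null; python3 mz.py && python3 -m crank '[{"grip":0,"linear":[0,0,0],"roll":0.03},{"grip":0,"linear":[0,0,0],"roll":0}]' >/dev/null; python3 mz.py
```

```text
yaw -3.140 Mz -0.08 f [-2.1  5.   0.9] [490.7  -6.  275.5] 0.165
yaw -3.140 Mz -0.08 f [-2.1  5.   0.9] [490.7  -6.  275.5] 0.165
yaw -3.140 Mz -0.08 f [-2.1  5.   0.9] [490.7  -6.  275.5] 0.165
yaw -3.140 Mz -0.08 f [-2.1  5.   0.9] [490.7  -6.  275.5] 0.165False
False
False
False
```

```bash
sed -i 's/sys.exit(\(.*\))$/sys.exit(int(\1))/' mz.py; python3 -m crank '[{"grip":0,"linear":[0,0,0],"roll":0.04},{"grip":0,"linear":[0,0,0],"roll":0}]' >/dev/null; python3 mz.py && python3 -m crank '[{"grip":0,"linear":[0,0,0],"roll":0.03},{"grip":0,"linear":[0,0,0],"roll":0}]' >/dev/null; python3 mz.py && python3 -m crank '[{"grip":0,"linear":[0,0,0],"roll":0.03},{"grip":0,"linear":[0,0,0],"roll":0}]' >/dev/null; python3 mz.py && python3 -m crank '[{"grip":0,"linear":[0,0,0],"roll":0.03},{"grip":0,"linear":[0,0,0],"roll":0}]' >/dev/null; python3 mz.py
```

```text
yaw 3.106 Mz -0.11 f [-2.2  4.9  2.8] [490.7  -6.1 275.4] 0.164
yaw 3.077 Mz -0.05 f [-1.4  5.2  1.2] [490.7  -6.1 275.4] 0.169
yaw 3.047 Mz -0.04 f [-2.1  4.6  4.9] [490.7  -6.2 275.4] 0.167
yaw 3.017 Mz -0.05 f [-2.7  4.8  4.9] [490.7  -6.2 275.4] 0.165
```

It has turned 0.25 with only friction, so the selector is freed. I'll carry on to the end.

```bash
python3 -m crank '[{"grip":0,"linear":[0,0,0],"roll":0.09},{"grip":0,"linear":[0,0,0],"roll":0.09},{"grip":0,"linear":[0,0,0],"roll":0.09},{"grip":0,"linear":[0,0,0],"roll":0.09},{"grip":0,"linear":[0,0,0],"roll":0}]' >/dev/null; python3 mz.py && python3 -m crank '[{"grip":0,"linear":[0,0,0],"roll":0.09},{"grip":0,"linear":[0,0,0],"roll":0.09},{"grip":0,"linear":[0,0,0],"roll":0.09},{"grip":0,"linear":[0,0,0],"roll":0.09},{"grip":0,"linear":[0,0,0],"roll":0}]' >/dev/null; python3 mz.py && python3 -m crank '[{"grip":0,"linear":[0,0,0],"roll":0.04},{"grip":0,"linear":[0,0,0],"roll":0}]' >/dev/null; python3 mz.py && python3 -m crank '[{"grip":0,"linear":[0,0,0],"roll":0.04},{"grip":0,"linear":[0,0,0],"roll":0}]' >/dev/null; python3 mz.py && python3 -m crank '[{"grip":0,"linear":[0,0,0],"roll":0.03},{"grip":0,"linear":[0,0,0],"roll":0}]' >/dev/null; python3 mz.py && python3 -m crank '[{"grip":0,"linear":[0,0,0],"roll":0.03},{"grip":0,"linear":[0,0,0],"roll":0}]' >/dev/null; python3 mz.py
```

```text
yaw 2.654 Mz -0.11 f [-4.8  1.   5.6] [490.5  -6.8 275.4] 0.167
yaw 2.294 Mz -0.14 f [-7.6 -0.6  7.6] [490.2  -7.2 275.4] 0.167
yaw 2.256 Mz -0.10 f [-7.  -1.4  6.5] [490.1  -7.3 275.4] 0.169
yaw 2.216 Mz -0.15 f [-7.7 -1.4  7. ] [490.1  -7.3 275.4] 0.167
yaw 2.187 Mz -0.06 f [-7.7 -2.1  7.6] [490.1  -7.4 275.4] 0.166
yaw 2.157 Mz 0.31 f [-7.7 -2.6  7.6] [490.   -7.3 275.4] 0.169
```

The moment jumped at about 1.1 rad, which is the hard end. I'll release, rise, move clear and look.

```bash
python3 -m crank '[{"grip":50,"linear":[0,0,0],"roll":0},{"grip":50,"linear":[0,0,0],"roll":0},{"grip":50,"linear":[0,0,0],"roll":0},{"grip":50,"linear":[0,0,0],"roll":0},{"grip":50,"linear":[0,0,-3],"roll":0},{"grip":50,"linear":[0,0,-3],"roll":0},{"grip":50,"linear":[0,0,-3],"roll":0},{"grip":50,"linear":[0,0,-3],"roll":0}]' >/dev/null; python3 mz.py
python3 - <<'E'
from h import *
a=robot.read_camera('scene')['color'][120:280,90:340];cv2.imwrite('pics/a3.png',cv2.resize(a,None,fx=3.2,fy=3.2,interpolation=2))
E
```

```text
yaw 2.157 Mz 0.02 f [-0.  -0.2  0.7] [490.4  -6.4 394.8] 0.497
```

View pics/a3.png

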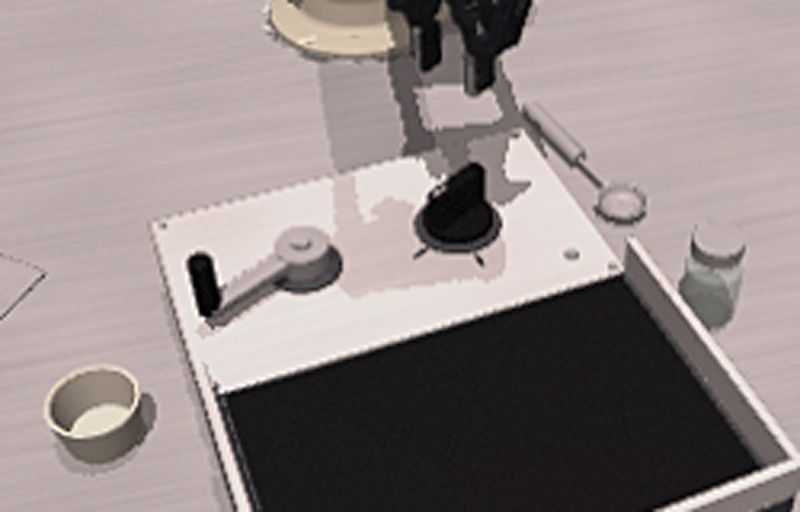

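The knob bar at (455,200) now points to the working mark at (418,255). The lever is still set, with its peg at (203,285), and the ramekin, shaker and spoon are undisturbed. The gripper is clear, so I'm handing in.

```bash
python3 -c "
from rig import robot
print(robot.sign_off())"
```

```text
the job is handed in; nothing more can be done
None
```

I swung the isolator lever clockwise onto its end stop at about 8.5 N, turned the selector to its hard end at about 1.1 rad, let go and handed the job in; the ramekin, shaker and spoon look undisturbed in the last picture.

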